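# Ease a carded pack off an upturned peg into the job tray

## Task

Take the orange router-bit pack off its peg on the bench rack and stand it upright in the open wooden tray, setting it down before you let go. The peg slopes by an amount you have to feel: lift the pack and keep adjusting its height as you slide it, so that its slot neither drags hard on the bar nor catches on the upturned tip, and never force it. Leave the blue pack hanging and the tin and tape roll where they are.

Things in the scene. Friction and masses are not known exactly. Their poses are not given: they have to be found in the camera images.
- rack: fixed open bench rack: wooden rail 300 long (y), 46 tall, 18 thick, its top 206 high, on two end posts with a foot behind. Origin on the table under the middle of the rail's front face; x points from the packs into the rail, z up. Two steel pegs stick out towards -x at y = -60 and +60, one pack on each, the orange on either. Never press a pack and its peg together with more than 8 N; a peg springs up or down by 1 mm per 8 N
- hang_neg (a point): top of the peg at the rack's y = -60 where its pack hangs: 50 out from the rail, 190 high; axes as the rack's. Peg: straight round bar, 6 diameter, running along the rack's -x. From here outward it slopes, anywhere from 5 degrees down to 17 degrees up, different every time and on each peg, given by no reading: feel it
- hang_pos (a point): same point of the other, like peg at y = +60. Each bar ends 100 past this point in a tip, 6 diameter, bent up square to the bar, its top 12 above the bar's top. From bar underside to tip top is 18, the slot is 23 high: 2 to 5 spare. With the slot's lower edge lightly touching the bar's underside the tip is cleared
- orange_pack: rigid pack, orange, 60 wide (y), 139 tall (z), 0.1-0.21 kg. Upward from the underside: clear block foot 34 deep x 56 wide, 0-50; card 8 thick (x) 50-76; hanging slot 14 wide, centred, 76-99; solid head 99-139, to pinch across its 8 mm from above. Origin: centre of the underside. Starts hung on a peg; to be moved
- blue_pack: rigid pack, blue, 60 wide (y), 139 tall (z), 0.1-0.21 kg. Upward from the underside: clear block foot 34 deep x 56 wide, 0-50; card 8 thick (x) 50-76; hanging slot 14 wide, centred, 76-99; solid head 99-139, to pinch across its 8 mm from above. Origin: centre of the underside. Hangs on the other peg, to stay
- tray_in (a point): centre of the inner floor of the fixed open wooden tray, 8 above the table; axes as the tray's. Inside 134 (x) by 124 (y), walls 8 thick, rim 45 above the table. It stands to the left or right of the rack.
- tin: loose round red-labelled tin, diameter 76, height 95; origin at the centre of its underside. Stands on the other side from the tray.
- tape: loose roll of blue tape lying flat on the table, outer diameter 100, height 24; origin at the centre of its underside.
There are look-alikes about, which are no part of the job. Of the things that look like the orange_pack, the larger one is meant.

How it is judged:
On the way, in this order (a step that is already met when the one before it is completed fails the run):
1. the orange pack is off the peg, held in the gripper (x of orange_pack in the frame of rack below -0.165 m and contact force between the fingers and orange_pack above 1 N and contact force between orange_pack and rack below 0.1 N), for 0.1 s.
2. the orange pack stands on the tray's floor while the gripper still holds it (x of orange_pack in the frame of tray_in between -0.06 and 0.06 m and y of orange_pack in the frame of tray_in between -0.055 and 0.055 m and z of orange_pack in the frame of tray_in below 0.008 m and contact force between the fingers and orange_pack above 1 N and angle between orange_pack's own z axis and vertical below 0.15 rad), for 0.1 s.
At the end, for the whole second after the job is handed in: the orange pack stands upright (within 0.1 rad) on the tray's floor (within 8 mm), inside its walls, released and at rest; the blue pack still hangs within 30 mm of its place (x of orange_pack in the frame of tray_in between -0.06 and 0.06 m and y of orange_pack in the frame of tray_in between -0.055 and 0.055 m and z of orange_pack in the frame of tray_in below 0.008 m and angle between orange_pack's own z axis and vertical below 0.1 rad and linear speed of orange_pack below 0.02 m/s and contact force between the fingers and orange_pack below 0.1 N and distance of blue_pack from where it was at the start of the episode below 0.03 m); the robot touches nothing.
It fails at once if the orange pack and the rack or its peg press on each other with more than 8 N (contact force between orange_pack and rack above 8 N).
It fails at once if the blue pack moved more than 30 mm (distance of blue_pack from where it was at the start of the episode above 0.03 m).
It fails at once if the tin or tape roll moved more than 20 mm (distance of any of tin, tape from where it was at the start of the episode above 0.02 m).
It also fails if it takes over 61 s, if anything falls off the work surface, if the arm or the gripper's body presses on something with over 40 N, if the wrist force passes 120 N, or if a joint passes its speed limit or range.

## Robot

A 6-joint arm with a two-finger parallel gripper is mounted at the origin on the work surface. World frame = base frame: x ahead of the robot, y to its left, z up, the work surface at z = 0. Lengths are in m, angles in rad, forces in N, time in s.
With the tool pointing down it reaches from about 0.35 to 0.775 m from the base axis. Payload 7.3 kg.
Tool frame: the origin (TCP) lies at the very end of the fingers, on their centre line; the grasp point (between the pads) lies 19 mm behind it; z points along the fingers, y is the line along which they close (so a half turn about z gives the same grasp; the last joint's range is limited). The gripper opens to 92 mm and grips with 3 to 60 N. Pads are 19 mm wide; open, the fingers measure 130 mm over their backs; the gripper's body (75 mm by 190 mm) begins 47 mm behind the grasp point.
Start: joints at [-1.475, 0.342, 1.524, -0, 1.275, -0.146], TCP at [0.126, -0.51, 0.227] pointing down, gripper open.
Joint ranges: [-2.53, 2.53], [-0.77, 2.02], [0.04, 2.7], [-1, 4.14], [0.28, 2.66], [-3.11, 3.11]. Speed limits (rad/s): [2.57, 2.57, 3.14, 3.14, 3.14, 3.14].

## Interface

Orientations are given as [roll, pitch, yaw] about the fixed x, y, z axes, in that order (R = Rz(yaw) Ry(pitch) Rx(roll)).
In Python, from cell import robot gives the robot as it stands. The module is installed in compiled form; this text tells all that it offers.
- The arm moves only by the tool arm_command, never from a script. Its argument "moves" is a list of rows, each a list of 3 entries, a list of its own where there are three numbers: the shift along the tool's x, y, z in m, then the turn, a rotation vector about the tool's x, y, z in rad, then the finger opening in m, from 0 to 0.0918. In form: [[[dx, dy, dz], [ax, ay, az], claw], ...]. A call has exactly 5 rows; each row is the pose to reach, as a shift and turn from the pose commanded when the call began, along the tool's axes at that moment; what a row does not reach only later rows make up. A row lasts 1/10 s, in which the tool goes at most 50 mm and 8.59 degrees, less where a joint would pass 70% of its speed; a pose out of reach is approached as far as the arm can. A call with a gripper value outside its range is refused whole. The fingers move at their own pace and stop on an object; "squeeze" is the grip in N (left out, the last holds). Time passes only in rows, so rows that repeat a pose let the fingers close, or fill a call up. It gives the time, the measured TCP pose, the force, the opening and the grip force at its end, in the units of the state.
- robot.observe(): the state, without advancing time (a new reading comes with each control period).
- robot.read_camera(name): name is "scene" or "top" or "wrist"; returns the picture (420x560x3 uint8, red, green, blue); there is no depth.
- robot.camera_model(name): a dict with "fx", "fy", "cx", "cy" (pixels), "R" (3x3) and "t" (3): a world point X has camera coordinates R X + t. Camera axes: x right, y down, z forward; pixel columns grow to the right and rows downward; lengths in m; the calibration is good to about 2 mm. A picture is of the moment at which its call begins: read the wrist's pose just before it. camera_model takes no time and is no camera call; for the wrist camera it gives the pose at the moment of the call.
- robot.hand_in(): hands the job in; it is judged then, once.
The state is a dict: "time": time; "qpos": joint angles; "qvel": joint speeds; "joint_efforts": joint torques, N m; "tool_pos": TCP position; "tool_rot": TCP orientation; "contact_force": force on the tool from outside, world axes, zero at the start; "torque": the same for the moment, N m; "opening": finger opening in m; "grip_force": force on a finger pad.
Only numpy, scipy, OpenCV 4.12 (cv2) and the standard library are available. Lean on these libraries where they do the work, as an engineer would, in place of code of your own. Each camera call takes 0.05 s, during which the arm holds its last target. There are 200 camera calls.

## Working session

There is one attempt and no reset: what is moved stays moved. The work goes in short steps, Python scripts to look and compute and a tool call to move; the robot and the scene stay as the last step left them, time stands still between calls to the robot, and variables do not carry over. Pictures are saved under pics/ and viewed, at most 10 in all, crops included, and the job is handed in when it is done.

Besides the shell and the picture viewer there is one more tool, called after "Request:" in YAML: its name, and indented under it one key for each argument. arm_command: Moves the arm, as the interface text tells. Its arguments: {"type":"object","properties":{"moves":{"type":"array"},"squeeze":{"type":"number"}},"required":["moves"]}

```bash
mkdir -p pics
python3 - <<'E'
from cell import robot
import cv2,numpy as np
a=robot.read_camera("scene");b=robot.read_camera("top")
cv2.imwrite("pics/scene.png",a[:,:,::-1]);cv2.imwrite("pics/top.png",b[:,:,::-1])
np.save("scene.npy",a);np.save("top.npy",b)
for n in("scene","top"):
    m=robot.camera_model(n);print(n,m["fx"],m["cx"],m["cy"],np.round(m["R"],3).tolist(),np.round(m["t"],3), np.round(-np.array(m["R"]).T@m["t"],3))
print(robot.observe())
E
```

```text
scene 531.3379164484872 276.38576282957564 200.3275158512305 [[-0.604, 0.797, 0.014], [0.513, 0.403, -0.758], [-0.61, -0.451, -0.652]] [ 0.339 -0.17   1.627] [1.284 0.532 0.927]
top 500.2305159140443 277.5484883932309 210.2226115931322 [[-0.047, -0.999, -0.007], [-0.978, 0.047, -0.204], [0.204, -0.003, -0.979]] [0.038 0.575 1.045] [0.351 0.014 1.14 ]
{'time': 0.1, 'qpos': array([-1.47500630e+00,  3.42664620e-01,  1.52492061e+00,  1.71247169e-06,
        1.27539283e+00, -1.45999189e-01]), 'qvel': array([-0.00109623,  0.00017585, -0.00177764,  0.00078934, -0.00050808,
       -0.00043571]), 'joint_efforts': array([ 1.73767494e-03, -4.32004094e+01, -2.44695640e+01,  7.19901058e-02,
        5.26809634e-02, -3.77819094e-05]), 'tool_pos': array([ 0.12569376, -0.5093599 ,  0.22610876]), 'tool_rot': array([-3.14022222e+00, -2.03171122e-04,  2.41788576e-01]), 'contact_force': array([ 0.0637636 , -0.40543077, -0.33284064]), 'torque': array([ 0.04682564, -0.00457146, -0.02207685]), 'grip_force': 0.0, 'opening': 0.09181359852123887}
```

View pics/scene.png

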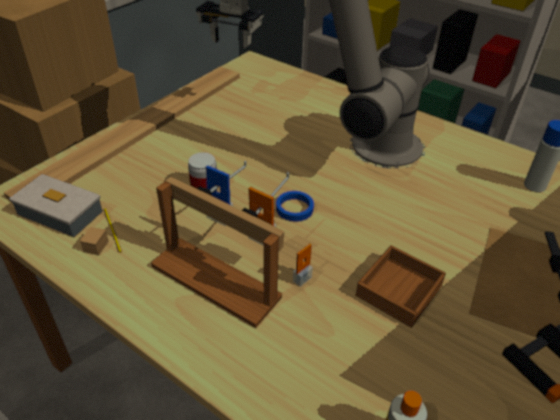

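View pics/top.png

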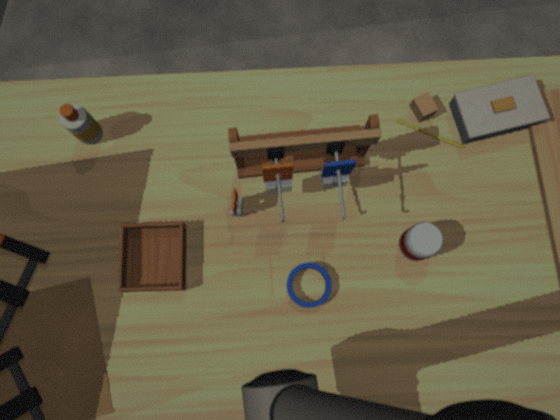

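Scene: candidates for the orange pack are the hung one (scene 261,206; top 278,168), the small standing one (scene 304,258; top 236,200), and the orange caps of the bottles (scene 411,402; top 69,112). I choose the large hung pack, with the orange at the rack's left peg. The tray is at top 154,257, and the tin and tape are at top 421,241 and 310,285. Next I measure.

```bash
cat > h.py <<'E'
import numpy as np,cv2
from cell import robot
def ray(m,u,v):
    R=np.array(m["R"]);c=-R.T@m["t"];d=R.T@np.array([(u-m["cx"])/m["fx"],(v-m["cy"])/m["fy"],1]);return c,d
def onz(m,u,v,z):
    c,d=ray(m,u,v);return c+d*(z-c[2])/d[2]
def tri(m1,p1,m2,p2):
    c1,d1=ray(m1,*p1);c2,d2=ray(m2,*p2)
    s=np.linalg.lstsq(np.c_[d1,-d2],c2-c1,rcond=None)[0]
    a=c1+d1*s[0];b=c2+d2*s[1];return (a+b)/2,np.linalg.norm(a-b)
def blobs(img,lo,hi,n=4):
    h=cv2.cvtColor(img,cv2.COLOR_RGB2HSV);k=cv2.inRange(h,lo,hi)
    c,_=cv2.findContours(k,cv2.RETR_EXTERNAL,cv2.CHAIN_APPROX_NONE)
    return sorted(c,key=cv2.contourArea)[::-1][:n]
E
python3 - <<'E'
from h import *
np.set_printoptions(precision=4,suppress=True)
S=np.load("scene.npy");T=np.load("top.npy");ms=robot.camera_model("scene");mt=robot.camera_model("top")
for n,I in(("s",S),("t",T)):
  for nm,lo,hi in(("or",(5,200,110),(16,255,255)),("bl",(105,150,50),(125,255,255))):
    for c in blobs(I,lo,hi):
      if cv2.contourArea(c)>15: print(n,nm,cv2.contourArea(c),cv2.boundingRect(c),cv2.boxPoints(cv2.minAreaRect(c)).astype(int).tolist())
t=T[95:235,215:395];s=S[150:320,140:330]
a=cv2.resize(t,None,fx=3.3,fy=3.3,interpolation=cv2.INTER_CUBIC)
cv2.imwrite("pics/t1.png",np.clip(a[:,:,::-1]*1.4,0,255).astype("uint8"))
a=cv2.resize(s,None,fx=3.5,fy=3.5,interpolation=cv2.INTER_CUBIC)
cv2.imwrite("pics/s1.png",np.clip(a[:,:,::-1]*1.4,0,255).astype("uint8"))
E
```

```text
s or 211.5 (404, 391, 18, 22) [[400, 398], [410, 386], [426, 400], [415, 411]]
s or 200.0 (298, 244, 13, 28) [[298, 271], [298, 244], [310, 244], [310, 271]]
s or 36.5 (249, 188, 25, 29) [[249, 188], [257, 180], [281, 208], [273, 216]]
s bl 774.0 (277, 192, 36, 28) [[277, 192], [312, 192], [312, 219], [277, 219]]
s bl 329.0 (207, 167, 22, 36) [[206, 167], [226, 165], [228, 201], [208, 203]]
s bl 138.5 (548, 120, 12, 26) [[548, 120], [559, 120], [559, 145], [548, 145]]
s bl 130.5 (465, 110, 21, 14) [[464, 117], [468, 107], [486, 113], [483, 124]]
t bl 1389.5 (288, 264, 43, 43) [[288, 264], [330, 264], [330, 306], [288, 306]]
t bl 132.5 (323, 160, 33, 16) [[321, 163], [354, 158], [356, 169], [323, 175]]
```

View pics/t1.png

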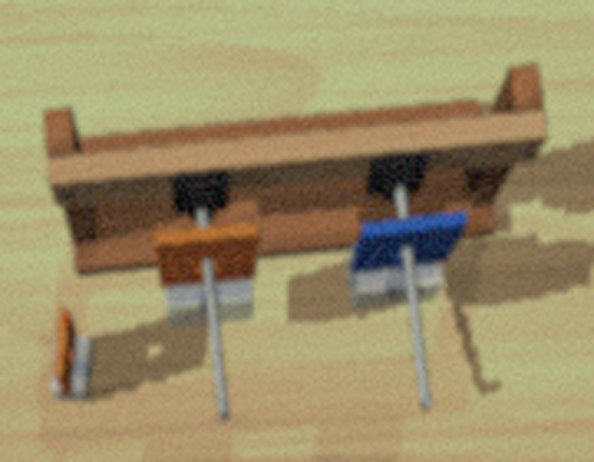

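View pics/s1.png

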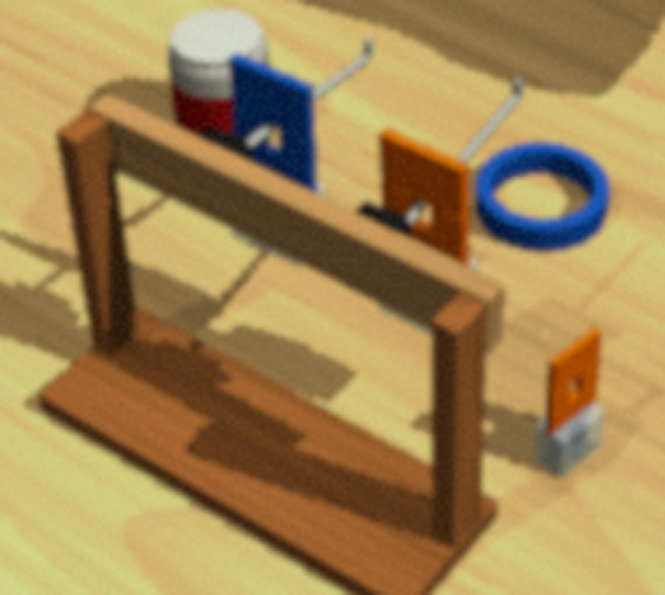

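The crops show the larger orange pack (head top edge at top px ~263,164 to 293,163) on the left peg and the small one standing at far left, so the choice is confirmed. Peg tips: top (282.6,220.8), scene (288,173).

Run:
```python
from h import *
np.set_printoptions(precision=4,suppress=True)
ms=robot.camera_model("scene");mt=robot.camera_model("top")
t=lambda u,v:(215+(u+.5)/3.3-.5,95+(v+.5)/3.3-.5); s=lambda u,v:(140+(u+.5)/3.5-.5,150+(v+.5)/3.5-.5)
L=onz(mt,*t(53,187),.206);Rr=onz(mt,*t(545,140),.206);print("rail front top",L,Rr,np.linalg.norm(L-Rr))
ey=(L-Rr)/np.linalg.norm(L-Rr);ex=np.array([ey[1],-ey[0],0]);M=(L+Rr)/2
print("yaw",np.arctan2(ex[1],ex[0]))
print("hang_pos",M-.05*ex+.06*ey,"hang_neg",M-.05*ex-.06*ey)
a=onz(mt,*t(157,232),.23);b=onz(mt,*t(258,225),.23);print("orange top",a,b,np.linalg.norm(a-b),(a+b)/2, np.arctan2(*(a-b)[:2]))
a3,e=tri(mt,t(157,232),ms,s(466,165));print("L corner tri",a3,e)
b3,e=tri(mt,t(258,225),ms,s(384,132));print("R corner tri",b3,e)
for n,p,q in(("or",(223,415),(517,82)),("bl",(427,405),(368,43))):
    x,e=tri(mt,t(*p),ms,s(*q));d=x-M;print(n,"tip",x,e,"rack xy",d@ex,d@ey, "slope",np.degrees(np.arctan2(x[2]-.190-.012,.1)))
T=np.load("top.npy")
for p in((121,223),(184,222),(186,291),(121,292)):print("tray rim",onz(mt,*p,.045))
c=np.mean([onz(mt,*p,.045) for p in((121,223),(184,222),(186,291),(121,292))],0);print(c)
```

```text
rail front top [0.6677 0.0975 0.206 ] [ 0.6827 -0.1962  0.206 ] 0.2940546083140477
yaw 0.05098346657592406
hang_pos [0.6222 0.008  0.206 ] hang_neg [ 0.6284 -0.1118  0.206 ]
orange top [0.6296 0.0364 0.23  ] [ 0.631  -0.0218  0.23  ] 0.05816493773866838 [0.6303 0.0073 0.23  ] -0.023386390892559256
L corner tri [0.6288 0.0372 0.2309] 0.001939540660563119
R corner tri [ 0.6315 -0.0215  0.2275] 0.000982172573596053
or tip [0.5255 0.002  0.2112] 0.0035445065210338066 rack xy -0.14695914016418812 0.05889845325745389 slope 5.228863743249506
bl tip [ 0.5296 -0.1176  0.189 ] 0.002448037423546185 rack xy -0.14893827874698795 -0.0607231936989563 slope -7.383254733168869
tray rim [0.567  0.3609 0.045 ]
tray rim [0.5625 0.2204 0.045 ]
tray rim [0.4102 0.2173 0.045 ]
tray rim [0.4147 0.3583 0.045 ]
[0.4886 0.2892 0.045 ]
```

Request:
arm_command:
  moves:
    - [[0.034,-0.029,-0.014],[0,0,-0.14],0.04]
    - [[0.068,-0.058,-0.028],[0,0,-0.28],0.04]
    - [[0.101,-0.086,-0.042],[0,0,-0.42],0.04]
    - [[0.135,-0.115,-0.056],[0,0,-0.56],0.04]
    - [[0.169,-0.144,-0.07],[0,0,-0.7],0.04]

```text
time: 0.6
tool_pos: [0.2559, -0.3277, 0.297]
tool_rot: [-3.141, -0.0, 0.947]
contact_force: [-0.3, -0.4, -0.7]
opening: 0.0563
grip_force: 0.0
```

Request:
arm_command:
  moves:
    - [[0.048,0.01,0],[0,0,-0.136],0.04]
    - [[0.096,0.02,0],[0,0,-0.272],0.04]
    - [[0.143,0.029,0],[0,0,-0.408],0.04]
    - [[0.191,0.039,0],[0,0,-0.544],0.04]
    - [[0.239,0.049,0],[0,0,-0.68],0.04]

```text
time: 1.1
tool_pos: [0.4366, -0.1632, 0.2966]
tool_rot: [-3.141, 0.0, 1.627]
contact_force: [0.3, -1.2, -0.2]
opening: 0.0401
grip_force: 0.0
```

Request:
arm_command:
  moves:
    - [[0.04,0.028,0],[0,0,0],0.035]
    - [[0.08,0.056,0],[0,0,0],0.035]
    - [[0.12,0.084,0],[0,0,0],0.035]
    - [[0.162,0.11,0],[0,0,0],0.035]
    - [[0.162,0.11,0],[0,0,0],0.035]

```text
time: 1.6
tool_pos: [0.5387, 0.0075, 0.2957]
tool_rot: [-3.141, -0.002, 1.628]
contact_force: [-0.2, 0.1, 0.1]
opening: 0.0351
grip_force: 0.0
```

Run:
```python
from h import *
o=robot.observe();m=robot.camera_model("wrist");a=robot.read_camera("wrist")
print(o["tool_pos"],o["tool_rot"],o["time"])
np.save("w1.npy",a);cv2.imwrite("pics/w1.png",a[:,:,::-1]);np.savez("w1m.npz",**{k:m[k] for k in m})
print(np.round(m["R"],3).tolist(),-np.array(m["R"]).T@m["t"])
```

```text
[0.5386771  0.00749395 0.29568875] [-3.14106438e+00 -2.01289251e-03  1.62794523e+00] 1.6
[[0.998, 0.057, -0.001], [0.055, -0.963, 0.265], [0.014, -0.265, -0.964]] [0.53276029 0.0789226  0.45349396]
```

View pics/w1.png

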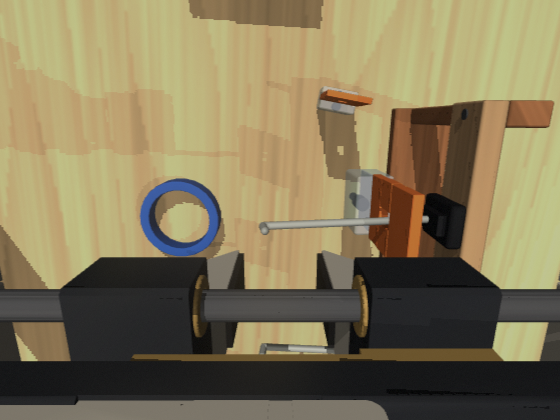

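Run:
```python
from h import *
a=np.load("w1.npy");c=cv2.resize(a[95:285,330:520],None,fx=3,fy=3,interpolation=cv2.INTER_CUBIC)
cv2.imwrite("pics/w1c.png",c[:,:,::-1]);print(dict(np.load("w1m.npz"))["fx"])
```

```text
352.7705200995644
```

View pics/w1c.png

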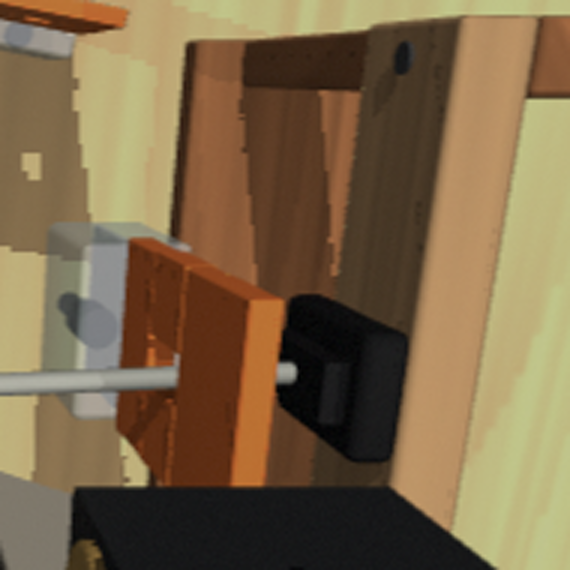

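The crop shows the pack's top face, with front edge crop (247,298)→(237,487), back edge (284,298)→(268,487), and the rail's front top edge (463,20)→(392,487).

Run:
```python
from h import *
np.set_printoptions(precision=4,suppress=True)
m=dict(np.load("w1m.npz"));p=lambda u,v:(330+(u+.5)/3-.5,95+(v+.5)/3-.5)
for n,q,z in(("front L",(247,298),.229),("back L",(284,298),.229),("front R",(237,487),.229),("back R",(268,487),.229),("rail1",(463,20),.206),("rail2",(392,487),.206)):
    print(n,onz(m,*p(*q),z))
mt=robot.camera_model("top");t=lambda u,v:(215+(u+.5)/3.3-.5,95+(v+.5)/3.3-.5)
ms=robot.camera_model("scene");s=lambda u,v:(140+(u+.5)/3.5-.5,150+(v+.5)/3.5-.5)
print("tip",tri(m,(263,229),ms,s(517,82)))
```

```text
front L [0.6208 0.0366 0.229 ]
back L [0.6287 0.0371 0.229 ]
front R [ 0.6253 -0.007   0.229 ]
back R [ 0.6323 -0.0066  0.229 ]
rail1 [0.6679 0.0977 0.206 ]
rail2 [ 0.6736 -0.0136  0.206 ]
tip (array([0.525 , 0.0005, 0.2101]), np.float64(0.0017316913584757448))
```

Request:
arm_command:
  moves:
    - [[-0.002,0.03,0],[0,0,0],0.026]
    - [[-0.004,0.06,0],[0,0,0],0.026]
    - [[-0.005,0.087,0],[0,0,0],0.026]
    - [[-0.005,0.087,0.02],[0,0,0],0.026]
    - [[-0.005,0.087,0.05],[0,0,0],0.026]

```text
time: 2.15
tool_pos: [0.6252, 0.0, 0.2471]
tool_rot: [3.139, 0.001, 1.62]
contact_force: [1.0, -0.3, -0.1]
opening: 0.0261
grip_force: 0.0
```

Request:
arm_command:
  moves:
    - [[0,0,0.012],[0,0,0],0.026]
    - [[0,0,0.024],[0,0,0],0.026]
    - [[0,0,0.034],[0,0,0],0.026]
    - [[0,0,0.042],[0,0,0],0.026]
    - [[0,0,0.042],[0,0,0],0.026]

```text
time: 2.65
tool_pos: [0.624, 0.0017, 0.204]
tool_rot: [-3.14, -0.0, 1.622]
contact_force: [-0.3, -0.4, 0.5]
opening: 0.0258
grip_force: 0.0
```

Run:
```python
from h import *
o=robot.observe();print(o["tool_pos"],o["tool_rot"],o["contact_force"],o["torque"],o["opening"])
a=robot.read_camera("wrist");c=cv2.resize(a[100:330,130:430],None,fx=2.6,fy=2.6);cv2.imwrite("pics/w2.png",c[:,:,::-1])
```

```text
[0.62395511 0.00172428 0.20404663] [-3.14048985e+00 -7.38987257e-05  1.62169150e+00] [-0.33598374 -0.39241421  0.46483327] [-0.02252104 -0.15817924  0.0018547 ] 0.025782668929335537
```

View pics/w2.png

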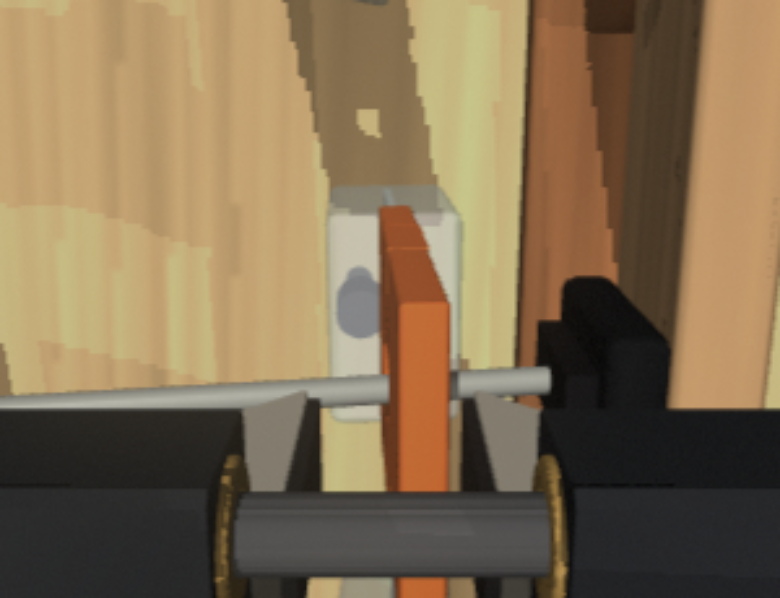

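The pack's top face is centred at crop x 422, between the fingers whose mid is at 392. It is straddled, but the tool should shift about 5 mm in +x.

Request:
arm_command:
  moves:
    - [[0.003,0.002,0],[0,0,0],0.026]
    - [[0.005,0.005,0],[0,0,0],0.026]
    - [[0.005,0.005,0],[0,0,0],0.02]
    - [[0.005,0.005,0],[0,0,0],0.014]
    - [[0.005,0.005,0],[0,0,0],0.011]
  squeeze: 12

```text
time: 3.2
tool_pos: [0.6291, 0.0071, 0.2048]
tool_rot: [3.142, 0.0, 1.622]
contact_force: [0.6, -0.1, -0.1]
opening: 0.0122
grip_force: 0.0
```

Request:
arm_command:
  moves:
    - [[0,0,0],[0,0,0],0.009]
    - [[0,0,0],[0,0,0],0.006]
    - [[0,0,0],[0,0,0],0.003]
    - [[0,0,0],[0,0,0],0.003]
    - [[0,0,0],[0,0,0],0.003]
  squeeze: 12

```text
time: 3.7
tool_pos: [0.6291, 0.007, 0.2047]
tool_rot: [-3.142, 0.0, 1.622]
contact_force: [0.7, -0.2, -0.4]
opening: 0.0082
grip_force: 12.0
```

Request:
arm_command:
  moves:
    - [[0,0,-0.002],[0,0,0],0.003]
    - [[0,0,-0.004],[0,0,0],0.003]
    - [[0,0,-0.006],[0,0,0],0.003]
    - [[0,0,-0.007],[0,0,0],0.003]
    - [[0,0,-0.007],[0,0,0],0.003]

```text
time: 4.2
tool_pos: [0.6291, 0.007, 0.2119]
tool_rot: [3.141, 0.0, 1.622]
contact_force: [-0.4, 0.3, -1.1]
opening: 0.0076
grip_force: 12.0
```

Request:
arm_command:
  moves:
    - [[0,0,-0.001],[0,0,0],0.003]
    - [[0,0,-0.002],[0,0,0],0.003]
    - [[0,0,-0.003],[0,0,0],0.003]
    - [[0,0,-0.004],[0,0,0],0.003]
    - [[0,0,-0.004],[0,0,0],0.003]

```text
time: 4.7
tool_pos: [0.6291, 0.0071, 0.2159]
tool_rot: [3.141, 0.0, 1.622]
contact_force: [0.2, 0.2, -1.5]
opening: 0.0076
grip_force: 12.0
```

Request:
arm_command:
  moves:
    - [[0,0,-0.001],[0,0,0],0.003]
    - [[0,0,-0.002],[0,0,0],0.003]
    - [[0,0,-0.003],[0,0,0],0.003]
    - [[0,0,-0.003],[0,0,0],0.003]
    - [[0,0,-0.003],[0,0,0],0.003]

```text
time: 5.2
tool_pos: [0.6291, 0.0071, 0.2187]
tool_rot: [3.142, 0.0, 1.622]
contact_force: [-0.2, 0.1, -1.6]
opening: 0.008
grip_force: 12.0
```

```bash
python3 -c "
from h import *
o=robot.observe();print(o['tool_pos'],o['contact_force'],o['torque'])"
```

```text
[0.62905043 0.00705178 0.21871157] [-0.23253128  0.05158637 -1.61147485] [-0.04421148 -0.10773546 -0.094042  ]
```

Request:
arm_command:
  moves:
    - [[0,0,-0.0003],[0,0,0],0.003]
    - [[0,0,-0.0006],[0,0,0],0.003]
    - [[0,0,-0.001],[0,0,0],0.003]
    - [[0,0,-0.001],[0,0,0],0.003]
    - [[0,0,-0.001],[0,0,0],0.003]

```text
time: 5.7
tool_pos: [0.629, 0.0071, 0.2197]
tool_rot: [3.142, 0.0, 1.622]
contact_force: [0.2, -0.7, 0.0]
opening: 0.0078
grip_force: 12.0
```

Request:
arm_command:
  moves:
    - [[0,0,-0.0003],[0,0,0],0.003]
    - [[0,0,-0.0007],[0,0,0],0.003]
    - [[0,0,-0.0007],[0,0,0],0.003]
    - [[0,0,-0.0007],[0,0,0],0.003]
    - [[0,0,-0.0007],[0,0,0],0.003]

```text
time: 6.2
tool_pos: [0.629, 0.0071, 0.2204]
tool_rot: [-3.142, 0.0, 1.622]
contact_force: [0.3, -0.4, -0.8]
opening: 0.0079
grip_force: 12.0
```

Request:
arm_command:
  moves:
    - [[0,0,-0.0003],[0,0,0],0.003]
    - [[0,0,-0.0006],[0,0,0],0.003]
    - [[0,0,-0.0006],[0,0,0],0.003]
    - [[0,0,-0.0006],[0,0,0],0.003]
    - [[0,0,-0.0006],[0,0,0],0.003]

```text
time: 6.7
tool_pos: [0.629, 0.0071, 0.2209]
tool_rot: [-3.142, 0.0, 1.622]
contact_force: [0.7, -0.6, -0.7]
opening: 0.0081
grip_force: 12.0
```

Request:
arm_command:
  moves:
    - [[0,0,-0.0003],[0,0,0],0.003]
    - [[0,0,-0.0006],[0,0,0],0.003]
    - [[0,0,-0.0006],[0,0,0],0.003]
    - [[0,0,-0.0006],[0,0,0],0.003]
    - [[0,0,-0.0006],[0,0,0],0.003]

```text
time: 7.2
tool_pos: [0.629, 0.0071, 0.2214]
tool_rot: [-3.141, 0.0, 1.622]
contact_force: [0.6, -0.5, -2.8]
opening: 0.0081
grip_force: 12.0
```

Request:
arm_command:
  moves:
    - [[0,0,-0.0002],[0,0,0],0.003]
    - [[0,0,-0.0004],[0,0,0],0.003]
    - [[0,0,-0.0004],[0,0,0],0.003]
    - [[0,0,-0.0004],[0,0,0],0.003]
    - [[0,0,-0.0004],[0,0,0],0.003]

```text
time: 7.7
tool_pos: [0.629, 0.007, 0.2218]
tool_rot: [-3.141, 0.0, 1.622]
contact_force: [0.3, 0.1, -5.0]
opening: 0.008
grip_force: 12.0
```

Underside contact at TCP z ≈ 0.2212. I will back off, slide 30 mm out and feel again.

Request:
arm_command:
  moves:
    - [[0,0,0.003],[0,0,0],0.003]
    - [[0,-0.004,0.006],[0,0,0],0.003]
    - [[0,-0.013,0.005],[0,0,0],0.003]
    - [[0,-0.022,0.004],[0,0,0],0.003]
    - [[0,-0.03,0.003],[0,0,0],0.003]

```text
time: 8.2
tool_pos: [0.5981, 0.0055, 0.2195]
tool_rot: [3.141, 0.0, 1.622]
contact_force: [0.4, -0.9, -0.8]
opening: 0.0078
grip_force: 12.0
```

Request:
arm_command:
  moves:
    - [[0,0,-0.0005],[0,0,0],0.003]
    - [[0,0,-0.001],[0,0,0],0.003]
    - [[0,0,-0.001],[0,0,0],0.003]
    - [[0,0,-0.001],[0,0,0],0.003]
    - [[0,0,-0.001],[0,0,0],0.003]

```text
time: 8.7
tool_pos: [0.5992, 0.0055, 0.2198]
tool_rot: [-3.141, 0.0, 1.622]
contact_force: [0.5, -0.2, -2.1]
opening: 0.0079
grip_force: 12.0
```

Request:
arm_command:
  moves:
    - [[0,0,-0.0005],[0,0,0],0.003]
    - [[0,0,-0.001],[0,0,0],0.003]
    - [[0,0,-0.001],[0,0,0],0.003]
    - [[0,0,-0.001],[0,0,0],0.003]
    - [[0,0,-0.001],[0,0,0],0.003]

```text
time: 9.2
tool_pos: [0.5991, 0.0055, 0.221]
tool_rot: [3.142, 0.0, 1.622]
contact_force: [0.7, -0.7, -1.6]
opening: 0.0074
grip_force: 12.0
```

Request:
arm_command:
  moves:
    - [[0,0,-0.0005],[0,0,0],0.003]
    - [[0,0,-0.001],[0,0,0],0.003]
    - [[0,0,-0.001],[0,0,0],0.003]
    - [[0,0,-0.001],[0,0,0],0.003]
    - [[0,0,-0.001],[0,0,0],0.003]

```text
time: 9.7
tool_pos: [0.5991, 0.0055, 0.222]
tool_rot: [3.142, 0.0, 1.622]
contact_force: [-0.4, -0.4, -1.1]
opening: 0.008
grip_force: 12.0
```

Request:
arm_command:
  moves:
    - [[0,0,-0.0003],[0,0,0],0.003]
    - [[0,0,-0.0006],[0,0,0],0.003]
    - [[0,0,-0.0006],[0,0,0],0.003]
    - [[0,0,-0.0006],[0,0,0],0.003]
    - [[0,0,-0.0006],[0,0,0],0.003]

```text
time: 10.2
tool_pos: [0.5991, 0.0055, 0.2226]
tool_rot: [-3.142, 0.0, 1.622]
contact_force: [-0.8, -0.6, -0.1]
opening: 0.008
grip_force: 12.0
```

Request:
arm_command:
  moves:
    - [[0,0,-0.0003],[0,0,0],0.003]
    - [[0,0,-0.0006],[0,0,0],0.003]
    - [[0,0,-0.0006],[0,0,0],0.003]
    - [[0,0,-0.0006],[0,0,0],0.003]
    - [[0,0,-0.0006],[0,0,0],0.003]

```text
time: 10.7
tool_pos: [0.5991, 0.0055, 0.2232]
tool_rot: [-3.142, 0.0, 1.622]
contact_force: [0.6, 0.2, -0.9]
opening: 0.0079
grip_force: 12.0
```

Request:
arm_command:
  moves:
    - [[0,0,-0.0003],[0,0,0],0.003]
    - [[0,0,-0.0005],[0,0,0],0.003]
    - [[0,0,-0.0005],[0,0,0],0.003]
    - [[0,0,-0.0005],[0,0,0],0.003]
    - [[0,0,-0.0005],[0,0,0],0.003]

```text
time: 11.2
tool_pos: [0.5991, 0.0055, 0.2237]
tool_rot: [3.142, 0.0, 1.622]
contact_force: [-0.5, -0.6, -0.4]
opening: 0.0078
grip_force: 12.0
```

Request:
arm_command:
  moves:
    - [[0,0,-0.0003],[0,0,0],0.003]
    - [[0,0,-0.0006],[0,0,0],0.003]
    - [[0,0,-0.0006],[0,0,0],0.003]
    - [[0,0,-0.0006],[0,0,0],0.003]
    - [[0,0,-0.0006],[0,0,0],0.003]

```text
time: 11.7
tool_pos: [0.5991, 0.0055, 0.2243]
tool_rot: [-3.142, 0.0, 1.622]
contact_force: [0.4, -0.0, -0.8]
opening: 0.008
grip_force: 12.0
```

Request:
arm_command:
  moves:
    - [[0,0,-0.0003],[0,0,0],0.003]
    - [[0,0,-0.0005],[0,0,0],0.003]
    - [[0,0,-0.0005],[0,0,0],0.003]
    - [[0,0,-0.0005],[0,0,0],0.003]
    - [[0,0,-0.0005],[0,0,0],0.003]

```text
time: 12.2
tool_pos: [0.5991, 0.0055, 0.2248]
tool_rot: [-3.142, 0.0, 1.622]
contact_force: [-0.3, -0.0, -1.1]
opening: 0.0077
grip_force: 12.0
```

Request:
arm_command:
  moves:
    - [[0,0,-0.0003],[0,0,0],0.003]
    - [[0,0,-0.0006],[0,0,0],0.003]
    - [[0,0,-0.0006],[0,0,0],0.003]
    - [[0,0,-0.0006],[0,0,0],0.003]
    - [[0,0,-0.0006],[0,0,0],0.003]

```text
time: 12.7
tool_pos: [0.5991, 0.0055, 0.2254]
tool_rot: [3.142, 0.0, 1.622]
contact_force: [0.0, 0.3, -1.5]
opening: 0.0079
grip_force: 12.0
```

Request:
arm_command:
  moves:
    - [[0,0,-0.0003],[0,0,0],0.003]
    - [[0,0,-0.0005],[0,0,0],0.003]
    - [[0,0,-0.0005],[0,0,0],0.003]
    - [[0,0,-0.0005],[0,0,0],0.003]
    - [[0,0,-0.0005],[0,0,0],0.003]

```text
time: 13.2
tool_pos: [0.5991, 0.0055, 0.2259]
tool_rot: [-3.142, 0.0, 1.622]
contact_force: [-0.8, -0.6, -1.1]
opening: 0.008
grip_force: 12.0
```

Request:
arm_command:
  moves:
    - [[0,0,-0.0003],[0,0,0],0.003]
    - [[0,0,-0.0006],[0,0,0],0.003]
    - [[0,0,-0.0006],[0,0,0],0.003]
    - [[0,0,-0.0006],[0,0,0],0.003]
    - [[0,0,-0.0006],[0,0,0],0.003]

```text
time: 13.7
tool_pos: [0.599, 0.0055, 0.2264]
tool_rot: [-3.141, 0.0, 1.622]
contact_force: [-0.1, 1.4, -2.2]
opening: 0.0082
grip_force: 12.0
```

Request:
arm_command:
  moves:
    - [[0,0,-0.0003],[0,0,0],0.003]
    - [[0,0,-0.0005],[0,0,0],0.003]
    - [[0,0,-0.0005],[0,0,0],0.003]
    - [[0,0,-0.0005],[0,0,0],0.003]
    - [[0,0,-0.0005],[0,0,0],0.003]

```text
time: 14.2
tool_pos: [0.599, 0.0055, 0.2268]
tool_rot: [-3.141, 0.0, 1.622]
contact_force: [0.6, 0.3, -5.0]
opening: 0.0079
grip_force: 12.0
```

Run:
```python
from h import *
F=[]
for i in range(4):
    a=robot.read_camera("scene");F.append(robot.observe()["contact_force"])
print(np.round(F,1).tolist());w=robot.read_camera("wrist")
c=cv2.resize(a[150:250,230:330],None,fx=5,fy=5,interpolation=cv2.INTER_CUBIC);w=cv2.resize(w[130:330,180:380],None,fx=2.5,fy=2.5)
cv2.imwrite("pics/x.png",np.hstack([c[:500,:400],w[:500,:400]])[:,:,::-1])
```

```text
[[1.4, -0.0, -5.7], [-0.2, 0.0, -4.7], [0.3, 0.1, -5.3], [0.7, 0.9, -5.6]]
```

View pics/x.png

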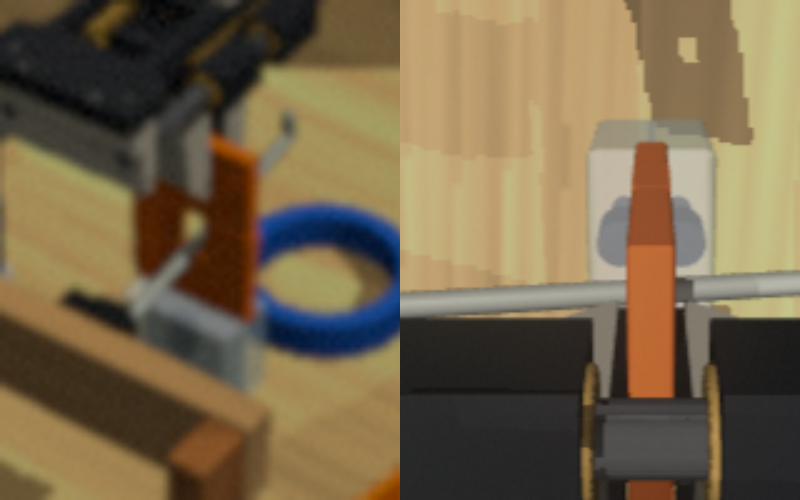

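Underside contact is now at z ≈ 0.2262, so the rise is about 5 mm per 30 mm. The picture shows the pack upright in the fingers, with the bar passing through its slot. I will slide another 30 mm.

Request:
arm_command:
  moves:
    - [[0,0,0.003],[0,0,0],0.003]
    - [[0,-0.005,0.002],[0,0,0],0.003]
    - [[0,-0.014,0.001],[0,0,0],0.003]
    - [[0,-0.023,-0.001],[0,0,0],0.003]
    - [[0,-0.03,-0.002],[0,0,0],0.003]

```text
time: 14.95
tool_pos: [0.5682, 0.004, 0.2297]
tool_rot: [3.141, 0.0, 1.622]
contact_force: [0.2, 0.1, -0.2]
opening: 0.0076
grip_force: 12.0
```

Request:
arm_command:
  moves:
    - [[0,0,-0.0005],[0,0,0],0.003]
    - [[0,0,-0.001],[0,0,0],0.003]
    - [[0,0,-0.001],[0,0,0],0.003]
    - [[0,0,-0.001],[0,0,0],0.003]
    - [[0,0,-0.001],[0,0,0],0.003]

```text
time: 15.45
tool_pos: [0.5693, 0.004, 0.2298]
tool_rot: [-3.141, 0.0, 1.622]
contact_force: [0.4, 0.6, -1.3]
opening: 0.0082
grip_force: 12.0
```

Request:
arm_command:
  moves:
    - [[0,0,-0.0004],[0,0,0],0.003]
    - [[0,0,-0.0008],[0,0,0],0.003]
    - [[0,0,-0.0008],[0,0,0],0.003]
    - [[0,0,-0.0008],[0,0,0],0.003]
    - [[0,0,-0.0008],[0,0,0],0.003]

```text
time: 15.95
tool_pos: [0.5692, 0.004, 0.2308]
tool_rot: [3.142, 0.0, 1.622]
contact_force: [0.3, 0.3, -0.8]
opening: 0.0079
grip_force: 12.0
```

Request:
arm_command:
  moves:
    - [[0,0,-0.0004],[0,0,0],0.003]
    - [[0,0,-0.0006],[0,0,0],0.003]
    - [[0,0,-0.0006],[0,0,0],0.003]
    - [[0,0,-0.0006],[0,0,0],0.003]
    - [[0,0,-0.0006],[0,0,0],0.003]

```text
time: 16.45
tool_pos: [0.5691, 0.004, 0.2313]
tool_rot: [-3.141, 0.0, 1.622]
contact_force: [0.8, -0.6, -2.0]
opening: 0.0077
grip_force: 12.0
```

Request:
arm_command:
  moves:
    - [[0,0,-0.0003],[0,0,0],0.003]
    - [[0,0,-0.0005],[0,0,0],0.003]
    - [[0,0,-0.0005],[0,0,0],0.003]
    - [[0,0,-0.0005],[0,0,0],0.003]
    - [[0,0,-0.0005],[0,0,0],0.003]

```text
time: 16.95
tool_pos: [0.5691, 0.004, 0.2318]
tool_rot: [-3.141, 0.0, 1.622]
contact_force: [0.5, 0.2, -5.0]
opening: 0.0078
grip_force: 12.0
```

Contact at z ≈ 0.2313 gives a consistent slope of 0.170 (about 9.6°). I will follow the underside about 0.3 mm off and slide toward the tip.

Request:
arm_command:
  moves:
    - [[0,0,0.0008],[0,0,0],0.003]
    - [[0,-0.007,-0.0004],[0,0,0],0.003]
    - [[0,-0.014,-0.0016],[0,0,0],0.003]
    - [[0,-0.02,-0.0026],[0,0,0],0.003]
    - [[0,-0.02,-0.0026],[0,0,0],0.003]

```text
time: 17.45
tool_pos: [0.548, 0.003, 0.235]
tool_rot: [-3.141, 0.0, 1.622]
contact_force: [-1.7, 0.5, -2.8]
opening: 0.0081
grip_force: 12.0
```

Run:
```python
from h import *
F=[]
for i in range(6):
    a=robot.read_camera("scene");F.append(robot.observe()["contact_force"])
o=robot.observe();print(np.mean(F,0),o["tool_pos"])
```

```text
[-0.8842965  -0.07169079 -1.70293234] [0.54925484 0.00297057 0.23447442]
```

Request:
arm_command:
  moves:
    - [[0,-0.003,-0.0004],[0,0,0],0.003]
    - [[0,-0.006,-0.0009],[0,0,0],0.003]
    - [[0,-0.009,-0.0014],[0,0,0],0.003]
    - [[0,-0.012,-0.0019],[0,0,0],0.003]
    - [[0,-0.012,-0.0019],[0,0,0],0.003]

```text
time: 18.25
tool_pos: [0.5366, 0.0023, 0.2366]
tool_rot: [-3.141, 0.0, 1.622]
contact_force: [-0.7, -0.5, -1.0]
opening: 0.0077
grip_force: 12.0
```

Run:
```python
from h import *
F=[]
for i in range(6):
    a=robot.read_camera("scene");F.append(robot.observe()["contact_force"])
o=robot.observe();print(np.mean(F,0),o["tool_pos"])
```

```text
[-0.12618648 -0.26410712 -1.59937381] [0.5371814  0.00235069 0.23633105]
```

Request:
arm_command:
  moves:
    - [[0,-0.002,-0.0005],[0,0,0],0.003]
    - [[0,-0.004,-0.0009],[0,0,0],0.003]
    - [[0,-0.006,-0.0012],[0,0,0],0.003]
    - [[0,-0.008,-0.0015],[0,0,0],0.003]
    - [[0,-0.008,-0.0015],[0,0,0],0.003]

```text
time: 19.05
tool_pos: [0.5287, 0.0019, 0.238]
tool_rot: [-3.141, 0.0, 1.622]
contact_force: [-0.6, 0.4, -2.1]
opening: 0.008
grip_force: 12.0
```

Run:
```python
from h import *
F=[]
for i in range(6):
    a=robot.read_camera("scene");F.append(robot.observe()["contact_force"])
o=robot.observe();print(np.mean(F,0),o["tool_pos"])
```

```text
[-0.65159584  0.22945222 -1.98192607] [0.52914074 0.00197411 0.23785288]
```

Request:
arm_command:
  moves:
    - [[0,-0.0015,-0.0002],[0,0,0],0.003]
    - [[0,-0.003,-0.0004],[0,0,0],0.003]
    - [[0,-0.0045,-0.0007],[0,0,0],0.003]
    - [[0,-0.006,-0.0009],[0,0,0],0.003]
    - [[0,-0.006,-0.0009],[0,0,0],0.003]

```text
time: 19.85
tool_pos: [0.5229, 0.0016, 0.2389]
tool_rot: [-3.141, 0.0, 1.622]
contact_force: [-1.0, 0.5, -2.5]
opening: 0.0076
grip_force: 12.0
```

Run:
```python
from h import *
F=[]
for i in range(6):
    a=robot.read_camera("scene");F.append(robot.observe()["contact_force"])
o=robot.observe();print(np.mean(F,0),o["tool_pos"])
```

```text
[-0.74480719  0.1332887  -1.68363184] [0.52314228 0.00166143 0.23877336]
```

Request:
arm_command:
  moves:
    - [[0,-0.0015,-0.0002],[0,0,0],0.003]
    - [[0,-0.003,-0.0004],[0,0,0],0.003]
    - [[0,-0.0045,-0.0007],[0,0,0],0.003]
    - [[0,-0.006,-0.0009],[0,0,0],0.003]
    - [[0,-0.006,-0.0009],[0,0,0],0.003]

```text
time: 20.65
tool_pos: [0.5171, 0.0013, 0.2399]
tool_rot: [3.141, 0.0, 1.622]
contact_force: [0.1, -0.4, -1.5]
opening: 0.0078
grip_force: 12.0
```

Run:
```python
from h import *
F=[]
for i in range(6):
    a=robot.read_camera("scene");F.append(robot.observe()["contact_force"])
o=robot.observe();print(np.mean(F,0),o["tool_pos"])
```

```text
[-0.15942745 -0.19579092 -1.1103125 ] [0.51725185 0.00134526 0.2397181 ]
```

Request:
arm_command:
  moves:
    - [[0,-0.003,-0.0004],[0,0,0],0.003]
    - [[0,-0.007,-0.001],[0,0,0],0.003]
    - [[0,-0.012,-0.0012],[0,0,0],0.003]
    - [[0,-0.018,-0.0012],[0,0,0],0.003]
    - [[0,-0.026,-0.0012],[0,0,0],0.003]

```text
time: 21.45
tool_pos: [0.4907, -0.0, 0.2409]
tool_rot: [3.142, 0.0, 1.622]
contact_force: [1.0, -0.1, -1.6]
opening: 0.008
grip_force: 12.0
```

Request:
arm_command:
  moves:
    - [[0,-0.01,0],[0,0,0],0.003]
    - [[0,-0.02,0],[0,0,0],0.003]
    - [[0,-0.025,0],[0,0,0],0.003]
    - [[0,-0.025,0],[0,0,0],0.003]
    - [[0,-0.025,0],[0,0,0],0.003]

```text
time: 21.95
tool_pos: [0.4664, -0.0013, 0.2411]
tool_rot: [3.141, 0.0, 1.622]
contact_force: [1.0, 0.4, -0.2]
opening: 0.0081
grip_force: 12.0
```

Run:
```python
from h import *
m=robot.camera_model("scene");a=robot.read_camera("scene");b=robot.read_camera("top")
o=robot.observe();print(o["tool_pos"],o["tool_rot"],o["contact_force"])
c=cv2.resize(a[120:330,200:460],None,fx=2,fy=2);d=cv2.resize(b[170:310,110:250],None,fx=1.9,fy=3)
print(c.shape,d.shape);h=min(c.shape[0],d.shape[0]);cv2.imwrite("pics/y.png",np.hstack([c[:h],d[:h]])[:,:,::-1])
# tray inner edges by colour rows in top view
```

```text
[ 0.46658763 -0.00128802  0.2409319 ] [3.14122651e+00 1.49392204e-04 1.62177166e+00] [ 1.29842293  0.08282814 -0.89961275]
(420, 520, 3) (420, 266, 3)
```

View pics/y.png

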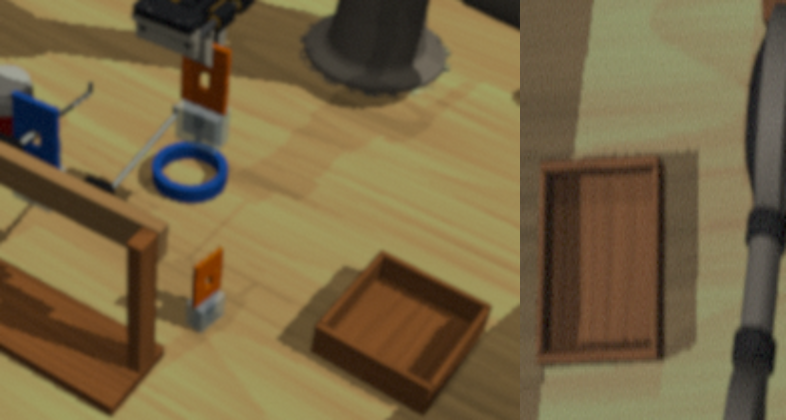

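The pack is clear of the peg and upright in the fingers, with its foot at scene crop (203,125). The tray is empty. I will carry it over.

Request:
arm_command:
  moves:
    - [[0.015,0.002,0],[0,0,0],0.003]
    - [[0.045,0.006,0],[0,0,0],0.003]
    - [[0.08,0.01,0],[0,0,0],0.003]
    - [[0.115,0.015,0],[0,0,0],0.003]
    - [[0.15,0.019,0],[0,0,0],0.003]

```text
time: 22.55
tool_pos: [0.4779, 0.1509, 0.2408]
tool_rot: [3.141, 0.0, 1.622]
contact_force: [-0.2, 0.6, -0.8]
opening: 0.008
grip_force: 12.0
```

Request:
arm_command:
  moves:
    - [[0.035,0.005,0],[0,0,0],0.003]
    - [[0.07,0.009,0],[0,0,0],0.003]
    - [[0.105,0.013,0],[0,0,0],0.003]
    - [[0.13,0.017,0],[0,0,0],0.003]
    - [[0.1385,0.018,0],[0,0,0],0.003]

```text
time: 23.05
tool_pos: [0.4885, 0.2912, 0.2403]
tool_rot: [-3.141, -0.0, 1.624]
contact_force: [0.2, -0.4, -1.0]
opening: 0.0081
grip_force: 12.0
```

Request:
arm_command:
  moves:
    - [[0,0,0],[0,0,0],0.003]
    - [[0,0,0.015],[0,0,0],0.003]
    - [[0,0,0.035],[0,0,0],0.003]
    - [[0,0,0.05],[0,0,0],0.003]
    - [[0,0,0.06],[0,0,0],0.003]

```text
time: 23.55
tool_pos: [0.4883, 0.2872, 0.1798]
tool_rot: [-3.14, 0.001, 1.62]
contact_force: [-0.3, 0.0, -0.8]
opening: 0.0079
grip_force: 12.0
```

Request:
arm_command:
  moves:
    - [[0,0,0.015],[0,0,0],0.003]
    - [[0,0,0.03],[0,0,0],0.003]
    - [[0,0,0.042],[0,0,0],0.003]
    - [[0,0,0.048],[0,0,0],0.003]
    - [[0,0,0.05],[0,0,0],0.003]

```text
time: 24.05
tool_pos: [0.4885, 0.2883, 0.1304]
tool_rot: [-3.141, 0.0, 1.621]
contact_force: [0.2, -0.2, -0.5]
opening: 0.0077
grip_force: 12.0
```

Expect floor contact near z 0.1215.

Request:
arm_command:
  moves:
    - [[0,0,0.002],[0,0,0],0.003]
    - [[0,0,0.004],[0,0,0],0.003]
    - [[0,0,0.006],[0,0,0],0.003]
    - [[0,0,0.007],[0,0,0],0.003]
    - [[0,0,0.007],[0,0,0],0.003]

```text
time: 24.55
tool_pos: [0.4885, 0.2888, 0.1239]
tool_rot: [-3.142, 0.0, 1.622]
contact_force: [-1.1, -0.3, -1.4]
opening: 0.0079
grip_force: 12.0
```

Request:
arm_command:
  moves:
    - [[0,0,0.0005],[0,0,0],0.003]
    - [[0,0,0.001],[0,0,0],0.003]
    - [[0,0,0.001],[0,0,0],0.003]
    - [[0,0,0.001],[0,0,0],0.003]
    - [[0,0,0.001],[0,0,0],0.003]

```text
time: 25.05
tool_pos: [0.4885, 0.2888, 0.1229]
tool_rot: [3.142, 0.0, 1.622]
contact_force: [-0.0, 0.6, -0.9]
opening: 0.0079
grip_force: 12.0
```

Request:
arm_command:
  moves:
    - [[0,0,0.0004],[0,0,0],0.003]
    - [[0,0,0.0008],[0,0,0],0.003]
    - [[0,0,0.0008],[0,0,0],0.003]
    - [[0,0,0.0008],[0,0,0],0.003]
    - [[0,0,0.0008],[0,0,0],0.003]

```text
time: 25.55
tool_pos: [0.4886, 0.2888, 0.1222]
tool_rot: [3.141, 0.0, 1.622]
contact_force: [0.3, -0.5, 1.0]
opening: 0.0078
grip_force: 12.0
```

Request:
arm_command:
  moves:
    - [[0,0,0.0004],[0,0,0],0.003]
    - [[0,0,0.0006],[0,0,0],0.003]
    - [[0,0,0.0006],[0,0,0],0.003]
    - [[0,0,0.0006],[0,0,0],0.003]
    - [[0,0,0.0006],[0,0,0],0.003]

```text
time: 26.05
tool_pos: [0.4887, 0.2888, 0.1222]
tool_rot: [3.141, -0.0, 1.622]
contact_force: [-1.1, -1.8, 4.8]
opening: 0.0079
grip_force: 12.0
```

Set down on the floor (4.8 N up). I will ease off, open and retract.

Request:
arm_command:
  moves:
    - [[0,0,-0.0004],[0,0,0],0.003]
    - [[0,0,-0.0004],[0,0,0],0.01]
    - [[0,0,-0.0004],[0,0,0],0.016]
    - [[0,0,-0.0004],[0,0,0],0.024]
    - [[0,0,-0.0004],[0,0,0],0.03]

```text
time: 26.55
tool_pos: [0.4884, 0.2888, 0.1217]
tool_rot: [-3.141, 0.0, 1.622]
contact_force: [-0.4, 0.5, 0.1]
opening: 0.027
grip_force: 0.0
```

Request:
arm_command:
  moves:
    - [[0,0,0],[0,0,0],0.03]
    - [[0,0,-0.01],[0,0,0],0.03]
    - [[0,0,-0.03],[0,0,0],0.03]
    - [[0,0,-0.06],[0,0,0],0.03]
    - [[0,0,-0.1],[0,0,0],0.03]

```text
time: 27.05
tool_pos: [0.4877, 0.2884, 0.2223]
tool_rot: [-3.139, 0.001, 1.622]
contact_force: [0.9, 0.7, 0.6]
opening: 0.0295
grip_force: 0.0
```

Request:
arm_command:
  moves:
    - [[0,-0.03,-0.01],[0,0,0],0.03]
    - [[0,-0.06,-0.01],[0,0,0],0.03]
    - [[0,-0.08,-0.01],[0,0,0],0.03]
    - [[0,-0.08,-0.01],[0,0,0],0.03]
    - [[0,-0.08,-0.01],[0,0,0],0.03]

```text
time: 27.55
tool_pos: [0.4091, 0.2849, 0.2328]
tool_rot: [3.14, -0.001, 1.622]
contact_force: [0.0, -1.2, -0.5]
opening: 0.0298
grip_force: 0.0
```

Run:
```python
from h import *
a=robot.read_camera("scene");b=robot.read_camera("top");o=robot.observe();print(o["tool_pos"],o["contact_force"],o["grip_force"])
c=cv2.resize(a[120:330,170:460],None,fx=1.8,fy=1.8);d=cv2.resize(b[200:310,100:220],None,fx=2.2,fy=378/110)
cv2.imwrite("pics/z.png",np.hstack([c,d[:378]])[:,:,::-1])
```

```text
[0.40964727 0.28476593 0.23215715] [0.39505172 0.75821122 0.32428415] 0.0
```

View pics/z.png

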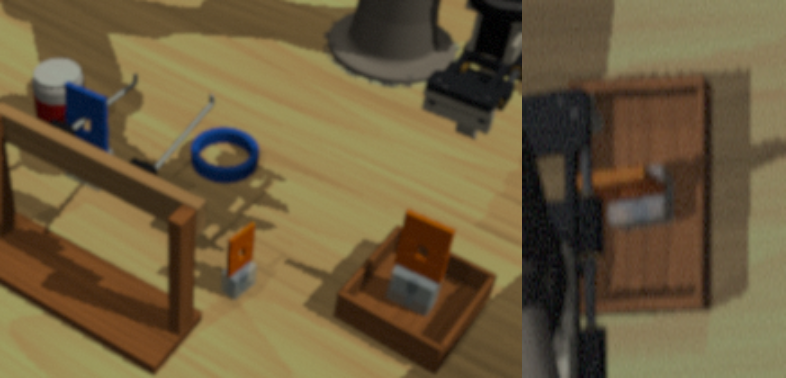

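The orange pack stands upright in the middle of the tray (crop 420,260). The blue pack still hangs, and the tin and tape have not moved.

```bash
python3 -c "
from cell import robot
print(robot.hand_in())"
```

```text
the job is handed in; nothing more can be done
None
```

The orange pack is off its peg (I felt an upward slope of about 9.6°) and stands upright and released in the tray, set down before I let go; the blue pack still hangs, the tin and tape were not touched, and the job is handed in with no verdict returned.

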